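# Collect the packed pill cassettes into the bedside caddy

## Robot

A 6-joint arm with a two-finger parallel gripper is mounted at the origin on the work surface. World frame = base frame: x ahead of the robot, y to its left, z up, the work surface at z = 0. Lengths are in m, angles in rad, forces in N, time in s.
With the tool pointing down it reaches from about 0.3 to 0.775 m from the base axis. Payload 14.6 kg.
Tool frame: the origin (TCP) lies at the very end of the fingers, on their centre line; the grasp point (between the pads) lies 19 mm behind it; z points along the fingers, y is the line along which they close (so a half turn about z gives the same grasp; the last joint's range is limited). The gripper opens to 94 mm and grips with 3 to 60 N. Pads are 16 mm wide; open, the fingers measure 119 mm over their backs; the gripper's body (75 mm by 177 mm) begins 78 mm behind the grasp point.
Start: joints at [1.19, 0.3, 1.521, -0, 1.321, -0.067], TCP at [0.17, 0.523, 0.205] pointing down, gripper open.
Joint ranges: [-3.03, 3.03], [-0.79, 2.21], [0.23, 2.52], [-1.04, 4.18], [0, 3.07], [-2.55, 2.55]. Speed limits (rad/s): [2.22, 2.22, 2.57, 3.14, 3.14, 3.14].

## Interface

Orientations are given as [roll, pitch, yaw] about the fixed x, y, z axes, in that order (R = Rz(yaw) Ry(pitch) Rx(roll)).
In Python, from station import ctrl gives the robot as it stands. The module is installed in compiled form; this text tells all that it offers.
- The arm moves only by the tool step_arm, never from a script. Its argument "deltas" is a list of rows, each an object with "dp": the shift along the tool's x, y, z scaled (see below), a list of three; "twist": the turn about the tool's z scaled (see below). In form: [{"dp": [tx, ty, tz], "twist": twist}, ...]. A call has 1 to 12 rows; each row shifts and turns the commanded pose from where the row before left it, along the tool's axes as they then stand; what a row does not reach is not made up. The controller multiplies each number of a shift by 0.04 m and each number of a turn by 4 degrees. A row lasts 1/10 s, in which the tool goes at most 50 mm and 8.59 degrees, less where a joint would pass 70% of its speed; a pose out of reach is approached as far as the arm can. A call with a number of a shift or a turn outside -1 to 1 is refused whole. A call with a gripper value outside its range is refused whole. "gripper" is the opening, from -1 (shut) to 1 (fully open), set as the call begins (left out, the last holds). The fingers move at their own pace and stop on an object; "squeeze" is the grip in N (left out, the last holds). Time passes only in rows, so rows that do not move let the fingers close. It gives the time, the measured TCP pose, the force, the opening and the grip force at its end, in the units of the state.
- ctrl.get_obs(): the state, without advancing time (a new reading comes with each control period).
- ctrl.camera(name): name is "side" or "top" or "wrist"; returns (picture, depth): 384x512x3 uint8, red, green, blue; 384x512 float32, m along the optical axis (not along the pixel's ray), 0 where there is no reading.
- ctrl.get_calibration(name): a dict with "fx", "fy", "cx", "cy" (pixels), "world_to_cam" (4x4, takes a point from world to camera coordinates); the wrist camera has in their place "hand_eye" (4x4, takes a point from camera to tool coordinates, whose origin is the TCP and whose axes are the flange's). Camera axes: x right, y down, z forward; pixel columns grow to the right and rows downward; lengths in m; the calibration is good to about 2 mm. A picture is of the moment at which its call begins: read the wrist's pose just before it. get_calibration takes no time and is no camera call.
- ctrl.hand_in(): hands the job in; it is judged then, once.
Trained networks look in the newest picture that a camera, given by its name, has taken for a name from the list of things; names that differ only in an ending like _2 or _b are one class to them, and where a whole thing is asked for, a point or a joint stands for the part that bears it (a point fixed in the world has none). Each returns a list of dicts, best first, with "conf" (0 to 1); they miss things now and then, are a little off and sometimes report something else, mostly with a low value. They report only what shows in the picture. A call takes as long as a camera call. They do not tell look-alikes from the thing itself.
- ctrl.spot_in(camera, label): "rect" ([left, top, right, bottom] as shares, 0 to 1, of the picture: columns of its width, rows of its height, round what is visible of it).
- ctrl.cut_out(camera, label): "pixels" (384x512 bool, what is visible of it) and "rect" ([left, top, right, bottom] as shares, 0 to 1, of the picture: columns of its width, rows of its height, round what is visible of it).
The state is a dict: "time_s": time; "qpos": joint angles; "joint_vel": joint speeds; "tau": joint torques, N m; "ee_pos": TCP position; "eef_rot": TCP orientation; "force": force on the tool from outside, world axes, zero at the start; "moment": the same for the moment, N m; "grip_width": finger opening in m; "grip_force": force on a finger pad.
Only numpy, scipy, OpenCV 4.12 (cv2) and the standard library are available. Lean on these libraries where they do the work, as an engineer would, in place of code of your own. Each camera call takes 0.05 s, during which the arm holds its last target. There are 200 camera calls.

## Task

The pill packer has finished: empty its catch tray by stacking the three blue cassettes in the wide bay of the bedside caddy as one square pile with all edges lined up, lying flat, purple lids (night) at the bottom, white (noon) in the middle, yellow (morning) on top. Keep the cassettes level with their lids up all the way so the pills stay in place, and leave the other things on the nightstand and in the caddy where they are.

Things in the scene. Friction and masses are not known exactly. Their poses are not given: they have to be found in the camera images.
- cassette_night: Blue pill cassette with four dark purple snap lids in a row on its flat top, a rigid closed block 96 mm long (its x) x 46 mm wide (its y) x 22 mm high, about 70 g. Origin: centre of its underside; z up through the lids. The two ends are alike.
- cassette_noon: Blue pill cassette with four white snap lids in a row on its flat top, a rigid closed block 96 mm long (its x) x 46 mm wide (its y) x 22 mm high, about 70 g. Origin: centre of its underside; z up through the lids. The two ends are alike.
- cassette_morning: Blue pill cassette with four yellow snap lids in a row on its flat top, a rigid closed block 96 mm long (its x) x 46 mm wide (its y) x 22 mm high, about 70 g. Origin: centre of its underside; z up through the lids. The two ends are alike.
- packer: Fixed pill packer with its grey catch tray. Origin: on the nightstand surface under the tray's centre; x points from the robot to the machine. Tray 156 (x) x 332 (y) mm, floor 20 mm above the nightstand, 5 mm lips 12 mm above the floor at front and sides. White machine body, 75 mm high, from x = 80 to 245 mm. Cassettes start about 100 mm apart along y, long sides roughly along x.
- caddy: Fixed open-topped pale teal plastic caddy, 158 (x) x 196 (y) mm outside, walls 4 mm thick and 45 mm high, floor 5 mm thick, with a 35 mm high divider along x. Origin: centre of its underside. Wide bay on the +y side, narrow bay (44 mm, holding the inhaler) on the -y side.
- caddy_bay (a point): Centre of the inner floor of the caddy's empty wide bay, which is 150 mm (x) x 140 mm (y) inside; axes as the caddy's, 5 mm above the nightstand.
- inhaler: Bystander: white inhaler tube with an orange twist cap, 110 mm long, 38 mm thick, lying along its x in the narrow side bay of the caddy. Origin: centre of its underside.
- glasses_case: Bystander: black glasses case, 62 x 160 (its y) x 42 mm high, lying on the nightstand beyond the caddy. Origin: centre of its underside.
- dish: Bystander: white ceramic dish, 120 mm across, 28 mm high. Origin: centre of its underside.
- clipper: Bystander: steel nail clipper, 80 mm long (its x), 15 mm wide, about 14 mm high. Origin: centre of its underside.
- mug: Bystander: blue ceramic mug, 76 mm across, 85 mm high, handle at its +y. Origin: centre of its underside.
Not all that is in view belongs to the job. What is shaped like the cassette_night but orange is not meant.

How it is judged:
At the end, for the whole second after the job is handed in: Purple cassette flat on the wide bay's floor (within 50 mm in x, 60 mm in y of its centre, 4 mm in height); white on it, yellow on white, each within 8 mm of the one below in x and y, 18 to 26 mm above it, within 0.14 rad of parallel; all within 0.1 rad of level, lids up, at rest (x of cassette_night in the frame of caddy_bay between -0.05 and 0.05 m and y of cassette_night in the frame of caddy_bay between -0.06 and 0.06 m and z of cassette_night in the frame of caddy_bay between -0.004 and 0.004 m and x of cassette_noon in the frame of cassette_night between -0.008 and 0.008 m and y of cassette_noon in the frame of cassette_night between -0.008 and 0.008 m and z of cassette_noon in the frame of cassette_night between 0.018 and 0.026 m and angle between the x axis of cassette_noon and the x axis of cassette_night, either way round below 0.14 rad and x of cassette_morning in the frame of cassette_noon between -0.008 and 0.008 m and y of cassette_morning in the frame of cassette_noon between -0.008 and 0.008 m and z of cassette_morning in the frame of cassette_noon between 0.018 and 0.026 m and angle between the x axis of cassette_morning and the x axis of cassette_noon, either way round below 0.14 rad and angle between each of cassette_night, cassette_noon, cassette_morning's own z axis and vertical below 0.1 rad and linear speed of each of cassette_night, cassette_noon, cassette_morning below 0.02 m/s); the robot touches nothing.
It fails at once if a cassette is tipped more than 0.6 rad (angle between any of cassette_night, cassette_noon, cassette_morning's own z axis and vertical above 0.6 rad).
It fails at once if a bystander (inhaler, glasses case, dish, clipper or mug) is moved more than 30 mm (distance of any of inhaler, glasses_case, dish, clipper, mug from where it was at the start of the episode above 0.03 m).
It also fails if it takes over 72 s, if anything falls off the work surface, if the arm or the gripper's body presses on something with over 40 N, if the wrist force passes 120 N, or if a joint passes its speed limit or range.

## Working session

There is one attempt and no reset: what is moved stays moved. The work goes in short steps, Python scripts to look and compute and a tool call to move; the robot and the scene stay as the last step left them, time stands still between calls to the robot, and variables do not carry over. Pictures are saved under pics/ and viewed, at most 10 in all, crops included, and the job is handed in when it is done.

Besides the shell and the picture viewer there is one more tool, called after "Request:" as a command line: name --argument value ..., lists and objects as JSON in quotes. step_arm: Moves the arm, as the interface text tells. Its arguments: {"type":"object","properties":{"deltas":{"type":"array"},"gripper":{"type":"number"},"squeeze":{"type":"number"}},"required":["deltas"]}

```bash
mkdir -p pics; cat > h.py <<'E'
import numpy as np, cv2
from station import ctrl
def save(n,im): cv2.imwrite(f'pics/{n}.png',cv2.cvtColor(im,cv2.COLOR_RGB2BGR))
def cloud(name,depth,tool=None):
    c=ctrl.get_calibration(name)
    v,u=np.mgrid[0:384,0:512]
    P=np.stack([(u-c['cx'])/c['fx']*depth,(v-c['cy'])/c['fy']*depth,depth,np.ones_like(depth)],-1)
    M=np.linalg.inv(c['world_to_cam']) if tool is None else tool@np.array(c['hand_eye'])
    W=(P@M.T)[...,:3]; W[depth<=0]=np.nan
    return W
def toolpose(o):
    from scipy.spatial.transform import Rotation as R
    T=np.eye(4);T[:3,:3]=R.from_euler('xyz',o['eef_rot']).as_matrix();T[:3,3]=o['ee_pos'];return T
E
python3 - <<'E'
from h import *
o=ctrl.get_obs()
print({k:np.round(v,3) for k,v in o.items()})
ims=[]
for n in ('top','side'):
    im,d=ctrl.camera(n); np.savez(f'{n}0.npz',im=im,d=d); ims.append(im)
    for l in ('cassette_night','cassette_noon','cassette_morning','caddy','inhaler','packer'):
        r=ctrl.cut_out(n,l); W=cloud(n,d)
        for k in r:
            p=W[k['pixels']]; p=p[~np.isnan(p[:,0])]
            print(n,l,round(k['conf'],2),np.round(np.array(k['rect'])*[512,384,512,384]),np.round(np.median(p,0),3) if len(p) else None, np.round(np.percentile(p[:,2],95),3) if len(p) else None)
save('top0',ims[0]);save('side0',ims[1])
E
```

```text
{'time_s': np.float64(0.0), 'qpos': array([ 1.19 ,  0.3  ,  1.522, -0.   ,  1.321, -0.067]), 'joint_vel': array([-0.001, -0.001, -0.001, -0.001, -0.   ,  0.   ]), 'tau': array([-1.0000e-03, -5.3180e+01, -3.5274e+01,  7.1000e-02,  2.4000e-02,
       -0.0000e+00]), 'ee_pos': array([0.17 , 0.523, 0.205]), 'eef_rot': array([-3.14 , -0.   ,  2.828]), 'force': array([-0.743,  0.755, -0.789]), 'moment': array([-0.055, -0.023,  0.049]), 'grip_force': np.float64(0.0), 'grip_width': np.float64(0.094)}
top cassette_night 0.94 [179. 255. 204. 287.] [0.189 0.284 0.021] 0.028
top cassette_night 0.75 [280. 209. 295. 237.] [ 0.351 -0.061  0.021] 0.028
top cassette_night 0.74 [188. 220. 217. 242.] [0.323 0.238 0.021] 0.028
top cassette_night 0.73 [238. 216. 259. 244.] [0.335 0.086 0.021] 0.029
top cassette_night 0.55 [240. 173. 255. 202.] [0.482 0.084 0.042] 0.047
top cassette_noon 0.84 [212. 171. 225. 199.] [0.494 0.186 0.042] 0.049
top cassette_morning 0.61 [181. 168. 194. 191.] [0.512 0.292 0.042] 0.048
top caddy 0.79 [296. 144. 354. 191.] [ 0.54  -0.176  0.007] 0.045
top inhaler 0.73 [336. 149. 3
[... 255 characters left out ...]
ght 0.83 [207. 194. 237. 210.] [0.333 0.075 0.021] 0.025
side cassette_night 0.81 [221. 212. 252. 228.] [ 0.354 -0.076  0.021] 0.025
side cassette_night 0.52 [200. 172. 222. 191.] [0.322 0.227 0.021] 0.025
side cassette_night 0.49 [162. 175. 191. 186.] [0.193 0.272 0.021] 0.025
side cassette_noon 0.77 [244. 167. 274. 184.] [0.493 0.171 0.039] 0.045
side cassette_noon 0.58 [335. 207. 373. 246.] [ 0.702 -0.21   0.041] 0.046
side cassette_morning 0.7 [244. 160. 268. 171.] [0.509 0.277 0.04 ] 0.045
side caddy 0.93 [269. 205. 342. 264.] [ 0.546 -0.177  0.02 ] 0.046
side inhaler 0.51 [299. 236. 337. 248.] [ 0.551 -0.265  0.041] 0.046
side packer 0.64 [234. 145. 341. 208.] [0.612 0.096 0.059] 0.079
```

```bash
python3 - <<'E'
import cv2
a=cv2.imread('pics/top0.png')[95:305,140:400];b=cv2.imread('pics/side0.png')[120:280,140:400]
import numpy as np
cv2.imwrite('pics/c0.png',np.vstack([cv2.resize(a,None,fx=1.6,fy=1.6,interpolation=3),cv2.resize(b,None,fx=1.6,fy=1.6,interpolation=3)]))
E
```

```text
(no output)
```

View pics/c0.png

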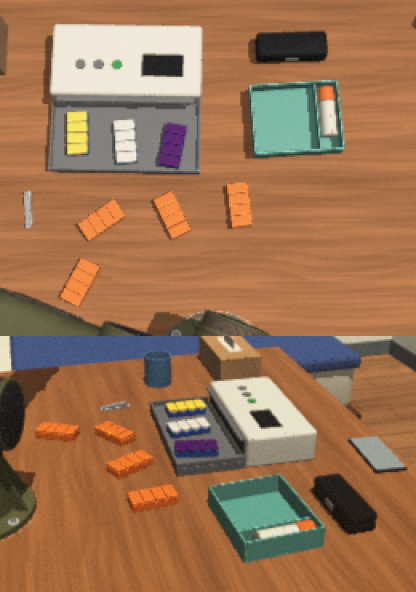

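The crops show yellow, white and purple in the tray from left to right: top-view centres about (187,180), (218,185) and (248,187). Four orange decoys lie in front of the tray. The caddy is at the right, with its empty wide bay on the left side (about (315,168)) and the inhaler on the right. Next I'll get refined poses.

```bash
cat >> h.py <<'E'
def topface(W,xy,z,r=0.06,tol=0.005,mask=None):
    "fit rectangle to points of height z near xy -> centre, long-axis angle, size"
    m=(abs(W[...,2]-z)<tol)&(np.hypot(W[...,0]-xy[0],W[...,1]-xy[1])<r)
    if mask is not None: m&=mask
    p=W[m]; (c,s,a)=cv2.minAreaRect((p[:,:2]*1000).astype(np.float32))
    if s[0]<s[1]: a+=90; s=s[::-1]
    a=(a+90)%180-90
    return np.round(np.array(c)/1000,4),round(float(a),2),np.round(s,1),round(float(np.median(p[:,2])),4),len(p)
E
python3 - <<'E'
from h import *
for n in ('top','side'):
    f=np.load(f'{n}0.npz');W=cloud(n,f['d'])
    for l,xy in (('night',(.482,.08)),('noon',(.494,.18)),('morning',(.51,.285))):
        print(n,l,topface(W,xy,.042))
    m=(W[...,2]>.03)&(W[...,2]<.055)&(W[...,0]>.42)&(W[...,0]<.66)&(W[...,1]<0)&(W[...,1]>-.32)
    p=W[m];print('caddy rim',np.round(cv2.minAreaRect((p[:,:2]*1000).astype(np.float32))[0:3:1],1) if 0 else cv2.minAreaRect((p[:,:2]*1000).astype(np.float32)),np.median(p[:,2]))
    m=(W[...,2]<.012)&(W[...,2]>.003)&(abs(W[...,0]-.54)<.1)&(abs(W[...,1]+.15)<.12)
    p=W[m];print('floor',cv2.minAreaRect((p[:,:2]*1000).astype(np.float32)),np.median(p[:,2]))
    m=(abs(W[...,2]-.020)<.005)&(abs(W[...,0]-.5)<.1)&(abs(W[...,1]-.19)<.2)
    p=W[m];print('tray',cv2.minAreaRect((p[:,:2]*1000).astype(np.float32)),np.median(p[:,2]))
print(np.round(ctrl.get_calibration('wrist')['hand_eye'],3),ctrl.get_calibration('wrist')['fx'])
E
```

```text
top night (array([0.4797, 0.0846]), -10.46, array([105.2,  45.8]), 0.0419, 298)
top noon (array([0.4941, 0.1867]), 4.79, array([95.4, 45.8]), 0.0421, 264)
top morning (array([0.5131, 0.2919]), 1.04, array([97.6, 43.3]), 0.0419, 257)
caddy rim ((543.7901000976562, -189.607666015625), (161.24386596679688, 197.0855255126953), 3.092938184738159) 0.04040354986560779
floor ((539.9104614257812, -150.23976135253906), (240.76922607421875, 198.3238983154297), 89.48038482666016) 0.006175303893787398
tray ((510.5202331542969, 188.8906707763672), (332.8893737792969, 165.02857971191406), 88.37126922607422) 0.020315382223595302
side night (array([0.4861, 0.0825]), -8.27, array([95.1, 53.5]), 0.043, 191)
side noon (array([0.4953, 0.1842]), -1.01, array([95.1, 52. ]), 0.0427, 166)
side morning (array([0.5149, 0.2907]), 3.67, array([94.2, 51.5]), 0.0428, 144)
caddy rim ((544.6602172851562, -189.82655334472656), (160.55184936523438, 202.5681915283203), 3.0993525981903076) 0.04020836207589856
floor ((531.97607421875, -151.0749969482422), (180.77142333984375, 235.65892028808594), 0.6709721088409424) 0.006812053619050407
tray ((514.27490234375, 186.4945068359375), (338.9289245605469, 173.82652282714844), 89.55154418945312) 0.021513025706808464
[[ 0.    -0.964 -0.266  0.077]
 [ 1.     0.001 -0.     0.001]
 [ 0.001 -0.266  0.964 -0.179]
 [ 0.     0.     0.     1.   ]] 306.0647968082344
```

Request:
step_arm --deltas '[{"dp":[0,0,0],"twist":-1},{"dp":[0,0,0],"twist":-1},{"dp":[0,0,0],"twist":-1},{"dp":[0,0,0],"twist":-1},{"dp":[0,0,0],"twist":-0.5}]' --gripper 1

```text
time_s: 1.2
ee_pos: [0.1698, 0.5231, 0.2055]
eef_rot: [3.142, 0.0, -3.139]
force: [-0.4, -0.8, 0.0]
grip_width: 0.094
grip_force: 0.0
```

Request:
step_arm --deltas '[{"dp":[-0.8,-0.84,0],"twist":0},{"dp":[-0.8,-0.84,0],"twist":0},{"dp":[-0.8,-0.84,0],"twist":0},{"dp":[-0.8,-0.84,0],"twist":0},{"dp":[-0.8,-0.84,0],"twist":0},{"dp":[-0.8,-0.84,0],"twist":0},{"dp":[-0.8,-0.84,0],"twist":0},{"dp":[-0.8,-0.84,0],"twist":0},{"dp":[-0.8,-0.84,0],"twist":0},{"dp":[-0.8,-0.84,0],"twist":0},{"dp":[0,0,0],"twist":0},{"dp":[0,0,0],"twist":0}]'

```text
time_s: 2.4
ee_pos: [0.4901, 0.1867, 0.2052]
eef_rot: [-3.142, -0.001, 3.14]
force: [-0.4, 0.1, 0.5]
grip_width: 0.0939
grip_force: 0.0
```

```bash
python3 - <<'E'
from h import *
o=ctrl.get_obs();im,d=ctrl.camera('wrist');np.savez('w1.npz',im=im,d=d,T=toolpose(o));save('w1',im)
W=cloud('wrist',d,toolpose(o))
print(o['ee_pos'],o['eef_rot'])
for l,xy in (('cassette_night',(.482,.08)),('cassette_noon',(.494,.18)),('cassette_morning',(.51,.285))):
    print(l,topface(W,xy,.042))
    for k in ctrl.cut_out('wrist',l)[:2]: 
        p=W[k['pixels']];p=p[p[:,2]>.038];c=cv2.minAreaRect((p[:,:2]*1000).astype(np.float32));print('   ',round(k['conf'],2),c,np.median(p[:,2]))
m=(abs(W[...,2]-.020)<.005)&(abs(W[...,0]-.5)<.1)&(abs(W[...,1]-.19)<.2)
p=W[m];print('tray',cv2.minAreaRect((p[:,:2]*1000).astype(np.float32)),np.median(p[:,2]))
E
```

```text
[0.49008427 0.1866876  0.20518751] [-3.14157963e+00 -5.65622450e-04  3.14010865e+00]
cassette_night (array([0.485 , 0.0844]), -10.94, array([95. , 46.3]), 0.0413, 3118)
    0.95 ((0.0, 0.0), (0.0, 0.0), 0.0) nan
    0.87 ((485.21551513671875, 84.25236511230469), (45.6624641418457, 94.54192352294922), 78.79757690429688) 0.04134233758909969
cassette_noon (array([0.4945, 0.1878]), 4.45, array([94.4, 45.3]), 0.0413, 3004)
    0.72 ((494.4431457519531, 187.90614318847656), (94.5020980834961, 44.851051330566406), 4.226954936981201) 0.04129821992329594
cassette_morning (array([0.5141, 0.2935]), 1.51, array([94.8, 45.8]), 0.0412, 2619)
    0.93 ((514.2027587890625, 275.64471435546875), (93.19061279296875, 81.43830871582031), 1.7412559986114502) 0.04120735574435497
    0.23 ((485.21551513671875, 84.25236511230469), (45.6624641418457, 94.54192352294922), 78.79757690429688) 0.04134328898774775
tray ((509.8423767089844, 189.33433532714844), (326.0228576660156, 160.2061767578125), 88.34508514404297) 0.019340215720108855
  return _methods._mean(a, axis=axis, dtype=dtype,
  ret = ret.dtype.type(ret / rcount)
```

View pics/w1.png

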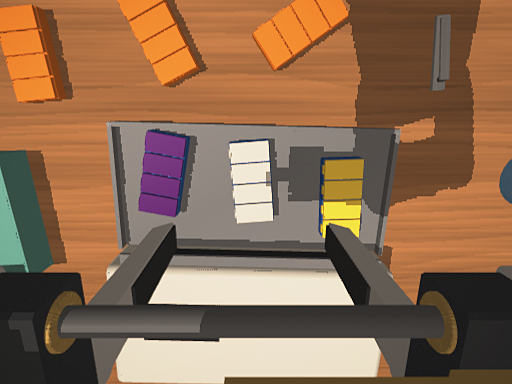

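The wrist view shows purple at (163,172), white at (252,180) and yellow at (342,198), with the fingertips below and nothing blocking them. All three views agree to about 5 mm, and the top height is about 42 mm as expected. I'll move to purple and descend partway.

Request:
step_arm --deltas '[{"dp":[0.04,-0.85,0],"twist":0},{"dp":[0.04,-0.85,0],"twist":0},{"dp":[0.05,-0.86,0],"twist":0},{"dp":[0,0,0.8],"twist":0.91},{"dp":[0,0,0.8],"twist":0.91},{"dp":[0,0,0.8],"twist":0.91},{"dp":[0,0,0.4],"twist":0},{"dp":[0,0,0],"twist":0},{"dp":[0,0,0],"twist":0}]' --gripper 0.45 --squeeze 15

```text
time_s: 3.5
ee_pos: [0.4848, 0.0854, 0.0942]
eef_rot: [3.141, 0.001, 2.953]
force: [0.7, 0.5, 0.1]
grip_width: 0.0682
grip_force: 0.0
```

Request:
step_arm --deltas '[{"dp":[0,-0.02,0.6],"twist":0},{"dp":[0,0,0.6],"twist":0},{"dp":[0,0,0.4],"twist":0},{"dp":[0,0,0.17],"twist":0},{"dp":[0,0,0],"twist":0}]'

```text
time_s: 4.0
ee_pos: [0.4848, 0.0843, 0.0231]
eef_rot: [3.141, 0.0, 2.952]
force: [-0.4, 0.8, 0.9]
grip_width: 0.068
grip_force: 0.0
```

Request:
step_arm --deltas '[{"dp":[0,0,0],"twist":0},{"dp":[0,0,0],"twist":0},{"dp":[0,0,0],"twist":0},{"dp":[0,0,0],"twist":0},{"dp":[0,0,0],"twist":0},{"dp":[0,0,0],"twist":0}]' --gripper -0.3 --squeeze 15

```text
time_s: 4.6
ee_pos: [0.485, 0.0841, 0.0233]
eef_rot: [3.141, 0.001, 2.951]
force: [-2.4, -0.0, 6.1]
grip_width: 0.0462
grip_force: 15.0
```

Request:
step_arm --deltas '[{"dp":[0,0,-0.4],"twist":0},{"dp":[0,0,-0.6],"twist":0},{"dp":[0,0,-0.6],"twist":-0.9},{"dp":[0,0,-0.6],"twist":-0.9},{"dp":[0,0,-0.3],"twist":-0.9},{"dp":[0,0,0],"twist":0}]'

```text
time_s: 5.2
ee_pos: [0.4853, 0.0841, 0.1243]
eef_rot: [3.141, 0.003, 3.141]
force: [-0.7, -0.6, -0.8]
grip_width: 0.0461
grip_force: 15.0
```

Request:
step_arm --deltas '[{"dp":[-0.15,-0.65,0],"twist":0},{"dp":[-0.18,-0.8,0],"twist":0},{"dp":[-0.18,-0.8,0],"twist":0},{"dp":[-0.18,-0.8,0],"twist":0},{"dp":[-0.18,-0.8,0],"twist":0},{"dp":[-0.18,-0.8,0],"twist":0},{"dp":[-0.18,-0.8,0],"twist":0},{"dp":[-0.18,-0.8,0],"twist":0},{"dp":[0,0,0],"twist":0},{"dp":[0,0,0],"twist":0}]'

```text
time_s: 6.2
ee_pos: [0.54, -0.1662, 0.1214]
eef_rot: [3.141, -0.002, 3.137]
force: [-0.1, 1.4, -1.3]
grip_width: 0.0458
grip_force: 15.0
```

```bash
python3 - <<'E'
from h import *
o=ctrl.get_obs();im,d=ctrl.camera('wrist');save('w2',im)
W=cloud('wrist',d,toolpose(o))
print(o['ee_pos'],o['eef_rot'],o['grip_width'])
m=(W[...,2]<.012)&(W[...,2]>.003)&(abs(W[...,0]-.54)<.075)&(abs(W[...,1]+.16)<.085)
p=W[m];print('floor',cv2.minAreaRect((p[:,:2]*1000).astype(np.float32)),np.percentile(p,[1,50,99],axis=0))
E
```

```text
[ 0.54000983 -0.16619744  0.12142644] [ 3.14087698e+00 -1.66151652e-03  3.13725331e+00] 0.04581902904353054
floor ((539.732177734375, -165.118408203125), (141.3480682373047, 140.9364776611328), 2.9736430644989014) [[ 0.46846196 -0.23691731  0.00310463]
 [ 0.50324763 -0.16123385  0.0044069 ]
 [ 0.58857478 -0.09380592  0.01038823]]
```

View pics/w2.png

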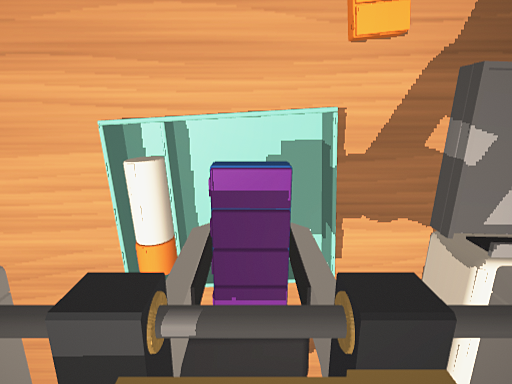

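Purple is held level and centred over the wide bay: lids at (250,230), left wall of the bay at about column 180 and right wall at about 325. I'll lower it now.

Request:
step_arm --deltas '[{"dp":[0,0,0.6],"twist":0},{"dp":[0,0,0.7],"twist":0},{"dp":[0,0,0.7],"twist":0},{"dp":[0,0,0.5],"twist":0},{"dp":[0,0,0.2],"twist":0},{"dp":[0,0,0],"twist":0},{"dp":[0,0,0],"twist":0}]'

```text
time_s: 6.95
ee_pos: [0.541, -0.1658, 0.0156]
eef_rot: [-3.141, 0.001, 3.14]
force: [-0.1, -0.3, 0.0]
grip_width: 0.0457
grip_force: 15.0
```

Request:
step_arm --deltas '[{"dp":[0,0,0.04],"twist":0},{"dp":[0,0,0.03],"twist":0},{"dp":[0,0,0],"twist":0},{"dp":[0,0,0],"twist":0}]'

```text
time_s: 7.35
ee_pos: [0.5406, -0.1661, 0.0121]
eef_rot: [-3.142, 0.0, 3.14]
force: [-0.6, 0.4, -0.8]
grip_width: 0.0462
grip_force: 15.0
```

Request:
step_arm --deltas '[{"dp":[0,0,0.04],"twist":0},{"dp":[0,0,0.03],"twist":0},{"dp":[0,0,0.02],"twist":0},{"dp":[0,0,0],"twist":0},{"dp":[0,0,0],"twist":0}]'

```text
time_s: 7.85
ee_pos: [0.5405, -0.166, 0.0084]
eef_rot: [-3.142, -0.0, 3.14]
force: [-2.1, 0.4, 3.6]
grip_width: 0.0457
grip_force: 15.0
```

Request:
step_arm --deltas '[{"dp":[0,0,0],"twist":0},{"dp":[0,0,0],"twist":0},{"dp":[0,0,0],"twist":0},{"dp":[0,0,0],"twist":0}]' --gripper 0.45

```text
time_s: 8.25
ee_pos: [0.5405, -0.166, 0.0082]
eef_rot: [3.142, -0.0, 3.14]
force: [-0.5, 0.1, -0.7]
grip_width: 0.0681
grip_force: 0.0
```

Request:
step_arm --deltas '[{"dp":[0,0,-0.2],"twist":0},{"dp":[0,0,-0.7],"twist":0},{"dp":[0,0,-0.9],"twist":0},{"dp":[0,0,-0.9],"twist":0},{"dp":[0,0,-0.9],"twist":0},{"dp":[0,0,-0.6],"twist":0},{"dp":[0,0,0],"twist":0},{"dp":[0,0,0],"twist":0},{"dp":[0,0,0],"twist":0}]'

```text
time_s: 9.15
ee_pos: [0.54, -0.1659, 0.1751]
eef_rot: [3.141, -0.002, 3.14]
force: [0.1, -0.1, -0.4]
grip_width: 0.0679
grip_force: 0.0
```

```bash
python3 - <<'E'
from h import *
o=ctrl.get_obs();im,d=ctrl.camera('wrist')
W=cloud('wrist',d,toolpose(o))
print(o['ee_pos'],o['eef_rot'],o['grip_width'])
print(topface(W,(.54,-.166),.027))
im,d=ctrl.camera('top');print(topface(cloud('top',d),(.54,-.166),.027))
E
```

```text
[ 0.54003157 -0.16586008  0.17508673] [ 3.14094375e+00 -1.80034333e-03  3.13988966e+00] 0.06790713891931201
(array([ 0.5405, -0.1664]), -0.56, array([93.5, 45.5]), 0.0263, 3242)
(array([0., 0.]), 0.0, array([0., 0.]), nan, 0)
  return _methods._mean(a, axis=axis, dtype=dtype,
  ret = ret.dtype.type(ret / rcount)
```

Purple sits at (0.5405, -0.1664), flat, with its top at about 26.5 mm. Next is white.

Request:
step_arm --deltas '[{"dp":[0.1,0.6,0],"twist":0},{"dp":[0.1,0.82,0],"twist":0},{"dp":[0.1,0.82,0],"twist":0},{"dp":[0.1,0.82,0],"twist":0},{"dp":[0.1,0.82,0],"twist":0},{"dp":[0.1,0.82,0],"twist":0},{"dp":[0.1,0.82,0],"twist":0},{"dp":[0.1,0.82,0],"twist":0},{"dp":[0.11,0.83,0],"twist":0},{"dp":[0.11,0.83,0],"twist":0},{"dp":[0.12,0.84,0],"twist":0},{"dp":[0,0,0],"twist":0}]'

```text
time_s: 10.45
ee_pos: [0.4946, 0.1905, 0.1755]
eef_rot: [3.142, -0.001, -3.14]
force: [-0.2, -0.2, -0.5]
grip_width: 0.068
grip_force: 0.0
```

Request:
step_arm --deltas '[{"dp":[0,0,0.7],"twist":-0.55},{"dp":[0,0,0.7],"twist":-0.55},{"dp":[0,0,0.6],"twist":0},{"dp":[0,0,0],"twist":0},{"dp":[0,0,0],"twist":0}]'

```text
time_s: 10.95
ee_pos: [0.4957, 0.1872, 0.0965]
eef_rot: [-3.141, -0.001, -3.067]
force: [-0.3, -0.3, 0.6]
grip_width: 0.0681
grip_force: 0.0
```

Request:
step_arm --deltas '[{"dp":[0.03,0.015,0.6],"twist":0},{"dp":[0,0,0.6],"twist":0},{"dp":[0,0,0.45],"twist":0},{"dp":[0,0,0.18],"twist":0},{"dp":[0,0,0],"twist":0},{"dp":[0,0,0],"twist":0}]'

```text
time_s: 11.55
ee_pos: [0.4951, 0.1883, 0.0244]
eef_rot: [3.141, 0.002, -3.067]
force: [-0.2, -0.0, 0.4]
grip_width: 0.0684
grip_force: 0.0
```

Request:
step_arm --deltas '[{"dp":[0,0,0],"twist":0},{"dp":[0,0,0],"twist":0},{"dp":[0,0,0],"twist":0},{"dp":[0,0,0],"twist":0},{"dp":[0,0,0],"twist":0},{"dp":[0,0,0],"twist":0}]' --gripper -0.3 --squeeze 15

```text
time_s: 12.15
ee_pos: [0.4945, 0.1882, 0.0235]
eef_rot: [3.141, 0.001, -3.066]
force: [-1.7, -0.4, 6.7]
grip_width: 0.0456
grip_force: 15.0
```

Request:
step_arm --deltas '[{"dp":[0,0,-0.4],"twist":0},{"dp":[0,0,-0.6],"twist":0},{"dp":[0,0,-0.6],"twist":0.55},{"dp":[0,0,-0.6],"twist":0.55},{"dp":[0,0,-0.3],"twist":0},{"dp":[0,0,0],"twist":0},{"dp":[0,0,0],"twist":0}]'

```text
time_s: 12.85
ee_pos: [0.4939, 0.188, 0.1221]
eef_rot: [-3.141, -0.001, 3.141]
force: [-0.1, -0.9, -0.3]
grip_width: 0.0462
grip_force: 15.0
```

Request:
step_arm --deltas '[{"dp":[-0.1,-0.7,0],"twist":0},{"dp":[-0.1,-0.82,0],"twist":0},{"dp":[-0.1,-0.82,0],"twist":0},{"dp":[-0.1,-0.82,0],"twist":0},{"dp":[-0.1,-0.82,0],"twist":0},{"dp":[-0.11,-0.82,0],"twist":0},{"dp":[-0.11,-0.82,0],"twist":0},{"dp":[-0.11,-0.82,0],"twist":0},{"dp":[-0.11,-0.82,0],"twist":0},{"dp":[-0.11,-0.82,0],"twist":0},{"dp":[-0.11,-0.78,0],"twist":0},{"dp":[0,0,0],"twist":0}]'

```text
time_s: 14.05
ee_pos: [0.5396, -0.1692, 0.1212]
eef_rot: [3.141, -0.002, 3.137]
force: [0.7, 1.4, -1.2]
grip_width: 0.0459
grip_force: 15.0
```

Request:
step_arm --deltas '[{"dp":[0,0,0.6],"twist":0},{"dp":[0,0,0.6],"twist":0},{"dp":[0,0,0.4],"twist":0},{"dp":[0,0,0.2],"twist":0},{"dp":[0,0,0],"twist":0},{"dp":[0,0,0],"twist":0}]'

```text
time_s: 14.65
ee_pos: [0.5403, -0.1662, 0.0514]
eef_rot: [-3.142, 0.0, 3.14]
force: [0.5, -0.6, -0.0]
grip_width: 0.0456
grip_force: 15.0
```

```bash
python3 - <<'E'
from h import *
o=ctrl.get_obs();im,d=ctrl.camera('wrist')
W=cloud('wrist',d,toolpose(o))
print(o['ee_pos'],o['eef_rot'],o['grip_width'])
print('held',topface(W,o['ee_pos'][:2],o['ee_pos'][2]+.019))
E
```

```text
[ 0.54029225 -0.16618501  0.05136997] [-3.14151663e+00  2.27220816e-04  3.14024884e+00] 0.04556978000706135
held (array([ 0.5356, -0.1656]), 1.55, array([85.8, 69.7]), 0.0692, 11119)
```

Request:
step_arm --deltas '[{"dp":[0,0,0.25],"twist":0},{"dp":[0,0,0.15],"twist":0},{"dp":[0,0,0.06],"twist":0},{"dp":[0,0,0.04],"twist":0},{"dp":[0,0,0.02],"twist":0},{"dp":[0,0,0],"twist":0},{"dp":[0,0,0],"twist":0}]'

```text
time_s: 15.4
ee_pos: [0.5402, -0.1664, 0.0305]
eef_rot: [-3.141, 0.0, 3.14]
force: [-1.6, 0.9, 1.9]
grip_width: 0.0457
grip_force: 15.0
```

Request:
step_arm --deltas '[{"dp":[0,0,0],"twist":0},{"dp":[0,0,0],"twist":0},{"dp":[0,0,0],"twist":0},{"dp":[0,0,0],"twist":0}]' --gripper 0.45

```text
time_s: 15.8
ee_pos: [0.5402, -0.1663, 0.0303]
eef_rot: [-3.142, 0.0, 3.14]
force: [-0.4, -0.6, -0.6]
grip_width: 0.0678
grip_force: 0.0
```

Request:
step_arm --deltas '[{"dp":[0,0,-0.2],"twist":0},{"dp":[0,0,-0.7],"twist":0},{"dp":[0,0,-0.9],"twist":0},{"dp":[0,0,-0.9],"twist":0},{"dp":[0,0,-0.9],"twist":0},{"dp":[0,0,0],"twist":0},{"dp":[0,0,0],"twist":0},{"dp":[0,0,0],"twist":0}]'

```text
time_s: 16.6
ee_pos: [0.5396, -0.1661, 0.1733]
eef_rot: [3.141, -0.002, 3.14]
force: [-0.2, 0.3, 0.4]
grip_width: 0.0681
grip_force: 0.0
```

```bash
python3 - <<'E'
from h import *
o=ctrl.get_obs();im,d=ctrl.camera('wrist');save('w3',im)
W=cloud('wrist',d,toolpose(o))
print(o['ee_pos'],o['eef_rot'],o['grip_width'])
print(topface(W,(.54,-.166),.049),topface(W,(.54,-.166),.027,tol=.003))
E
```

```text
[ 0.53961812 -0.16614866  0.17327525] [ 3.14100963e+00 -1.55020835e-03  3.13984940e+00] 0.06805052749011803
(array([ 0.54  , -0.1665]), 0.01, array([94.2, 45.6]), 0.0483, 3813) (array([ 0.4925, -0.1443]), 0.0, array([0., 0.]), 0.0297, 1)
```

View pics/w3.png

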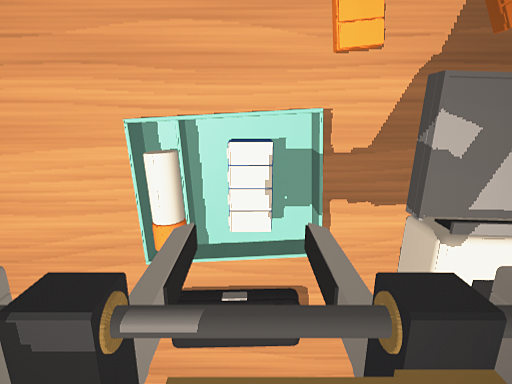

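White lies squarely on purple at (0.540, -0.1665), top about 48.5 mm; in the picture it is at (250,185). Now yellow.

Request:
step_arm --deltas '[{"dp":[0.05,0.6,0],"twist":0},{"dp":[0.05,0.85,0],"twist":0},{"dp":[0.05,0.85,0],"twist":0},{"dp":[0.05,0.85,0],"twist":0},{"dp":[0.05,0.85,0],"twist":0},{"dp":[0.05,0.85,0],"twist":0},{"dp":[0.05,0.85,0],"twist":0},{"dp":[0.05,0.85,0],"twist":0},{"dp":[0.05,0.85,0],"twist":0},{"dp":[0.05,0.85,0],"twist":0},{"dp":[0.05,0.85,0],"twist":0},{"dp":[0.05,0.8,0],"twist":0}]'

```text
time_s: 17.85
ee_pos: [0.5161, 0.2311, 0.1731]
eef_rot: [-3.141, -0.002, 3.14]
force: [0.2, 0.1, 0.8]
grip_width: 0.0682
grip_force: 0.0
```

Request:
step_arm --deltas '[{"dp":[0.02,0.8,0],"twist":0},{"dp":[0.02,0.79,0],"twist":0},{"dp":[0,0,0],"twist":0},{"dp":[0,0,0],"twist":0},{"dp":[0,0,0],"twist":0}]'

```text
time_s: 18.35
ee_pos: [0.5153, 0.2924, 0.1737]
eef_rot: [-3.141, -0.001, 3.139]
force: [0.2, -0.7, 0.6]
grip_width: 0.0683
grip_force: 0.0
```

```bash
python3 - <<'E'
from h import *
o=ctrl.get_obs();im,d=ctrl.camera('wrist')
W=cloud('wrist',d,toolpose(o))
print(o['ee_pos'],o['eef_rot'],o['grip_width'])
print(topface(W,(.514,.2935),.042))
E
```

```text
[0.51525657 0.29242776 0.1736658 ] [-3.14095806e+00 -9.58676269e-04  3.13922280e+00] 0.06832141324968583
(array([0.5144, 0.2939]), 1.9, array([94.9, 45.4]), 0.0413, 3628)
```

Request:
step_arm --deltas '[{"dp":[0.02,0.03,0.7],"twist":-0.48},{"dp":[0,0,0.8],"twist":0},{"dp":[0,0,0.8],"twist":0},{"dp":[0,0,0.7],"twist":0},{"dp":[0,0,0.5],"twist":0},{"dp":[0,0,0.25],"twist":0},{"dp":[0,0,0],"twist":0},{"dp":[0,0,0],"twist":0}]'

```text
time_s: 19.2
ee_pos: [0.5151, 0.2944, 0.0253]
eef_rot: [3.141, 0.001, -3.11]
force: [-0.2, 0.6, 0.0]
grip_width: 0.0678
grip_force: 0.0
```

Request:
step_arm --deltas '[{"dp":[0,0,0],"twist":0},{"dp":[0,0,0],"twist":0},{"dp":[0,0,0],"twist":0},{"dp":[0,0,0],"twist":0},{"dp":[0,0,0],"twist":0},{"dp":[0,0,0],"twist":0}]' --gripper -0.3 --squeeze 15

```text
time_s: 19.8
ee_pos: [0.5147, 0.2946, 0.0248]
eef_rot: [3.141, 0.001, -3.11]
force: [-1.9, -0.7, 6.4]
grip_width: 0.0459
grip_force: 15.0
```

Request:
step_arm --deltas '[{"dp":[0,0,-0.4],"twist":0},{"dp":[0,0,-0.6],"twist":0},{"dp":[0,0,-0.6],"twist":0.48},{"dp":[0,0,-0.6],"twist":0},{"dp":[0,0,-0.6],"twist":0},{"dp":[0,0,0],"twist":0},{"dp":[0,0,0],"twist":0}]'

```text
time_s: 20.5
ee_pos: [0.5144, 0.2945, 0.1364]
eef_rot: [3.141, 0.0, 3.14]
force: [-0.7, -0.4, -0.7]
grip_width: 0.046
grip_force: 15.0
```

Request:
step_arm --deltas '[{"dp":[-0.04,-0.5,0],"twist":0},{"dp":[-0.05,-0.8,0],"twist":0},{"dp":[-0.05,-0.85,0],"twist":0},{"dp":[-0.05,-0.85,0],"twist":0},{"dp":[-0.05,-0.85,0],"twist":0},{"dp":[-0.05,-0.85,0],"twist":0},{"dp":[-0.05,-0.85,0],"twist":0},{"dp":[-0.05,-0.85,0],"twist":0},{"dp":[-0.05,-0.85,0],"twist":0},{"dp":[-0.05,-0.85,0],"twist":0},{"dp":[-0.05,-0.85,0],"twist":0},{"dp":[-0.05,-0.85,0],"twist":0}]'

```text
time_s: 21.7
ee_pos: [0.5367, -0.0988, 0.1349]
eef_rot: [3.141, -0.002, 3.14]
force: [0.7, 0.2, -0.1]
grip_width: 0.0456
grip_force: 15.0
```

Request:
step_arm --deltas '[{"dp":[-0.03,-0.85,0],"twist":0},{"dp":[-0.03,-0.87,0],"twist":0},{"dp":[0,0,0],"twist":0},{"dp":[0,0,0.5],"twist":0},{"dp":[0,0,0.5],"twist":0},{"dp":[0,0,0.4],"twist":0},{"dp":[0,0,0.2],"twist":0},{"dp":[0,0,0],"twist":0},{"dp":[0,0,0],"twist":0}]'

```text
time_s: 22.6
ee_pos: [0.5398, -0.1661, 0.0726]
eef_rot: [-3.142, 0.0, 3.14]
force: [-0.1, -0.1, -0.1]
grip_width: 0.0461
grip_force: 15.0
```

Request:
step_arm --deltas '[{"dp":[0,0,0.2],"twist":0},{"dp":[0,0,0.12],"twist":0},{"dp":[0,0,0.07],"twist":0},{"dp":[0,0,0.04],"twist":0},{"dp":[0,0,0.03],"twist":0},{"dp":[0,0,0],"twist":0},{"dp":[0,0,0],"twist":0}]'

```text
time_s: 23.3
ee_pos: [0.5398, -0.1664, 0.054]
eef_rot: [-3.141, 0.0, 3.14]
force: [-0.2, 0.1, -0.6]
grip_width: 0.0461
grip_force: 15.0
```

Request:
step_arm --deltas '[{"dp":[0,0,0.03],"twist":0},{"dp":[0,0,0],"twist":0},{"dp":[0,0,0],"twist":0}]'

```text
time_s: 23.6
ee_pos: [0.5399, -0.1664, 0.0537]
eef_rot: [-3.141, 0.001, 3.14]
force: [-4.9, 1.9, 10.0]
grip_width: 0.0457
grip_force: 15.0
```

Contact felt, so I'll release and rise.

Request:
step_arm --deltas '[{"dp":[0,0,-0.02],"twist":0},{"dp":[0,0,0],"twist":0}]'

```text
time_s: 23.8
ee_pos: [0.5398, -0.1664, 0.0537]
eef_rot: [-3.141, 0.0, 3.14]
force: [-1.0, 0.4, 4.0]
grip_width: 0.0457
grip_force: 15.0
```

Request:
step_arm --deltas '[{"dp":[0,0,0],"twist":0},{"dp":[0,0,0],"twist":0},{"dp":[0,0,0],"twist":0},{"dp":[0,0,0],"twist":0}]' --gripper 0.45

```text
time_s: 24.2
ee_pos: [0.5397, -0.1663, 0.0533]
eef_rot: [3.142, -0.0, 3.14]
force: [0.1, -0.2, 0.4]
grip_width: 0.0676
grip_force: 0.0
```

Request:
step_arm --deltas '[{"dp":[0,0,-0.2],"twist":0},{"dp":[0,0,-0.7],"twist":0},{"dp":[0,0,-0.9],"twist":0},{"dp":[0,0,-0.9],"twist":0},{"dp":[0,0,-0.9],"twist":0},{"dp":[0,0,0],"twist":0},{"dp":[0,0,0],"twist":0},{"dp":[0,0,0],"twist":0}]'

```text
time_s: 25.0
ee_pos: [0.5393, -0.1662, 0.1964]
eef_rot: [3.141, -0.002, 3.14]
force: [0.6, -0.2, -0.1]
grip_width: 0.0682
grip_force: 0.0
```

```bash
python3 - <<'E'
from h import *
o=ctrl.get_obs();im,d=ctrl.camera('wrist')
W=cloud('wrist',d,toolpose(o))
print(o['ee_pos'],topface(W,(.54,-.166),.071))
im2,d=ctrl.camera('side')
cv2.imwrite('pics/end.png',cv2.cvtColor(np.hstack([im[60:320,80:400],cv2.resize(im2[180:280,250:373],(320,260),interpolation=3)]),cv2.COLOR_RGB2BGR))
E
```

```text
[ 0.53925057 -0.16616065  0.19644066] (array([ 0.5396, -0.1666]), 0.0, array([95.3, 45.4]), 0.0703, 3765)
```

View pics/end.png

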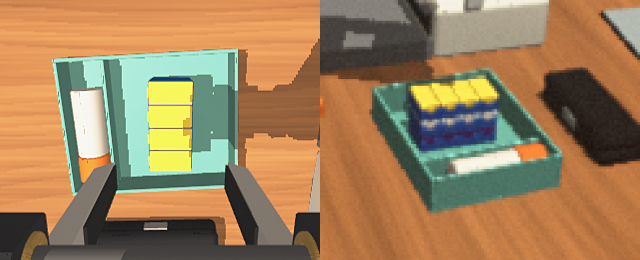

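The picture shows a square pile at (170,125) left and (455,115) right: purple, white, yellow from the bottom up. The inhaler and glasses case are undisturbed, and the gripper is clear of everything.

```bash
python3 -c "
from station import ctrl
print(ctrl.hand_in())"
```

```text
the job is handed in; nothing more can be done
None
```

The three cassettes are stacked in the caddy's wide bay, purple at the bottom, white in the middle and yellow on top, with centres measured within 1 mm of each other; I handed the job in at about 25 s and no verdict came back.

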